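# Start the bench timers in order

### The job

Three incubations are starting on the lab bench: start their timers in order by pressing the coloured key on top of each one gently down with the fingertips - blue first, then yellow, then green - pushing each key all the way down, where it stays. Touch lightly: do not pick up, tip or shove the timers, and do not press hard. Do not press the red timer's key, and leave everything else on the bench where it stands.

Things in the scene. Friction and masses are not known exactly. Their poses are not given: they have to be found in the camera images.
- timer_blue: loose bench timer with the blue key: white case 80 (x) x 64 (y) x 26 high on rubber feet, roughly 140 to 250 g, small grey display on its -x half; free to slide, tip or be lifted. Origin: centre of the underside; z up, x from display to key.
- blue_top (a point): centre of the flat top of the blue key, a round key of 30 diameter, 12 from the case centre towards +x; key up, it is 42 above the bench and 16 above the case. Moves down with the key.
- blue_key (a joint): how far the blue key is latched down, m: 0 up, 0.008 fully down (top then 8 proud of the case). It needs about 2.5 N to move, and stays down where it is left. Beyond that the key's cap is cushioned: it gives up to 6 mm more (from about 3.6 N, rising to 14 N) and springs back on release; then it is hard.
- timer_yellow: loose bench timer with the yellow key: white case 80 (x) x 64 (y) x 26 high on rubber feet, roughly 140 to 250 g, small grey display on its -x half; free to slide, tip or be lifted. Origin: centre of the underside; z up, x from display to key.
- yellow_top (a point): centre of the flat top of the yellow key, a round key of 30 diameter, 12 from the case centre towards +x; key up, it is 42 above the bench and 16 above the case. Moves down with the key.
- yellow_key (a joint): how far the yellow key is latched down, m: 0 up, 0.008 fully down (top then 8 proud of the case). It needs about 2.5 N to move, and stays down where it is left. Beyond that the key's cap is cushioned: it gives up to 6 mm more (from about 3.6 N, rising to 14 N) and springs back on release; then it is hard.
- timer_green: loose bench timer with the green key: white case 80 (x) x 64 (y) x 26 high on rubber feet, roughly 140 to 250 g, small grey display on its -x half; free to slide, tip or be lifted. Origin: centre of the underside; z up, x from display to key.
- green_top (a point): centre of the flat top of the green key, a round key of 30 diameter, 12 from the case centre towards +x; key up, it is 42 above the bench and 16 above the case. Moves down with the key.
- green_key (a joint): how far the green key is latched down, m: 0 up, 0.008 fully down (top then 8 proud of the case). It needs about 2.5 N to move, and stays down where it is left. Beyond that the key's cap is cushioned: it gives up to 6 mm more (from about 3.6 N, rising to 14 N) and springs back on release; then it is hard.
- timer_red: loose bench timer with the red key: white case 80 (x) x 64 (y) x 26 high on rubber feet, roughly 140 to 250 g, small grey display on its -x half; free to slide, tip or be lifted. Origin: centre of the underside; z up, x from display to key.
- red_top (a point): centre of the flat top of the red key, a round key of 30 diameter, 12 from the case centre towards +x; key up, it is 42 above the bench and 16 above the case. Moves down with the key.
- red_key (a joint): how far the red key is latched down, m: 0 up, 0.008 fully down (top then 8 proud of the case). It needs about 2.5 N to move, and stays down where it is left. Beyond that the key's cap is cushioned: it gives up to 6 mm more (from about 3.6 N, rising to 14 N) and springs back on release; then it is hard.
- jar: bystander, loose: clear sample jar with orange cap, 42 dia x 55 high (mm). Origin: centre of its underside.
- dish: bystander, loose: small white cup, 60 dia x 40 high (mm). Origin: centre of its underside.
- amber: bystander, loose: amber glass bottle, black cap, 68 dia x 140 high (mm). Origin: centre of its underside.
- reagent: bystander, loose: white bottle with blue cap, 64 dia x 120 high (mm). Origin: centre of its underside.
- marker: bystander, loose: white marker pen lying flat, about 134 long (along its x) x 14 thick (mm). Origin: underside of its middle.
Things that resemble listed ones, but are neither listed nor needed, are in the scene too. Leave any purple look-alike of the timer_green alone.

How it is judged (in metres and radians):
On the way, in this order (a step that is already met when the one before it is completed fails the run):
1. the blue key is pushed down (value of joint blue_key above 0.005 m), for 0.1 s.
2. the yellow key is pushed down (value of joint yellow_key above 0.005 m), for 0.1 s.
3. the green key is pushed down (value of joint green_key above 0.005 m), for 0.1 s.
At the end, for the whole second after the job is handed in: The blue, yellow and green keys are each down by more than 5 of their 8 mm, the red key is up (within 2 mm), all four timers stand flat (within 0.1 rad), at rest and within 15 mm of where they were, and every bystander is within 15 mm of where it was (value of joint each of blue_key, yellow_key, green_key above 0.005 m and value of joint red_key below 0.002 m and distance of each of timer_blue, timer_yellow, timer_green, timer_red, jar, dish, amber, reagent, marker from where it was at the start of the episode below 0.015 m and angle between each of timer_blue, timer_yellow, timer_green, timer_red's own z axis and vertical below 0.1 rad and linear speed of each of timer_blue, timer_yellow, timer_green, timer_red below 0.02 m/s); the robot touches nothing.
It fails at once if the red timer's key is pressed (value of joint red_key above 0.002 m).
It fails at once if the keys are pressed out of order ((value of joint yellow_key above 0.003 m and value of joint blue_key below 0.005 m) or (value of joint green_key above 0.003 m and value of joint yellow_key below 0.005 m)).
It fails at once if a timer is lifted, tipped, or shoved more than 15 mm along the bench (height (world z) of any of timer_blue, timer_yellow, timer_green, timer_red above 0.008 m or angle between any of timer_blue, timer_yellow, timer_green, timer_red's own z axis and vertical above 0.15 rad or distance of any of timer_blue, timer_yellow, timer_green, timer_red from where it was at the start of the episode above 0.015 m).
It fails at once if a timer is pressed harder than 25 N (contact force between any of the arm, the fingers and timer_blue above 25 N or contact force between any of the arm, the fingers and timer_yellow above 25 N or contact force between any of the arm, the fingers and timer_green above 25 N or contact force between any of the arm, the fingers and timer_red above 25 N).
It fails at once if a bystander is moved more than 15 mm (distance of any of jar, dish, amber, reagent, marker from where it was at the start of the episode above 0.015 m).
It also fails if it takes over 45 s, if anything falls off the work surface, if the arm or the gripper's body presses on something with over 40 N, if the wrist force passes 120 N, or if a joint passes its speed limit or range.

### The arm

A 6-joint arm with a two-finger parallel gripper is mounted at the origin on the work surface. World frame = base frame: x ahead of the robot, y to its left, z up, the work surface at z = 0. Lengths are in mm, angles in rad, forces in N, time in s.
With the tool pointing down it reaches from about 275 to 750 mm from the base axis. Payload 10.2 kg.
Tool frame: the origin (TCP) lies where the fingers leave the gripper's body, on its centre line; the fingertips stand 73 mm ahead of it and the grasp point (between the pads) lies 54 mm ahead of it (ctrl.tip_extent is the z of the fingertips in the tool frame, in mm); z points along the fingers, y is the line along which they close (so a half turn about z gives the same grasp; the last joint's range is limited). The gripper opens to 85 mm and grips with 20 to 120 N. Pads are 22 mm wide; open, the fingers measure 114 mm over their backs; the gripper's body (76 mm by 85 mm) begins 54 mm behind the grasp point. The pads swing forward as they close: fully open they stand 13 mm farther back than shut.
Start: joints at [1.07, 0.313, 1.498, -0, 1.331, -0.223], TCP at [143.989, 504.875, 303.894] pointing down, gripper open.
Joint ranges: [-2.94, 2.94], [-0.97, 2.17], [0.19, 2.56], [-1.23, 4.37], [0.02, 3.11], [-2.88, 2.88]. Speed limits (rad/s): [2.39, 2.39, 3.01, 3.14, 3.14, 3.14].

### API

Orientations are given as a unit quaternion [w, x, y, z].
In Python, from rig import readout, cams, order, ctrl gives the robot as it stands.
- The arm moves only by the tool send_path, called as a command line: name --argument value ..., lists and objects as JSON in quotes. Schema: {"type":"object","properties":{"motion":{"type":"array","items":{"type":"array","prefixItems":[{"type":"array","items":{"type":"number"},"minItems":3,"maxItems":3},{"type":"array","items":{"type":"number"},"minItems":3,"maxItems":3}],"minItems":2,"maxItems":2},"minItems":1,"maxItems":8},"jaw":{"type":"number"},"grip_force":{"type":"number"},"only":{"type":"string"},"quiet":{"type":"boolean"},"lines":{"type":"string"}},"required":["motion"],"additionalProperties":false}. motion is a list of rows, 1 to 8 of them, each written [[dx, dy, dz], [rx, ry, rz]]: dx, dy, dz in fractions of the full range, 1 being 0.4 m, then a rotation vector rx, ry, rz in parts of the range, where 1.0 means pi rad; each row is the pose to reach, as a shift and turn from the pose commanded when the call began, along the tool's axes at that moment; what a row does not reach only later rows make up. A row lasts 1/10 s, in which the tool goes at most 50 mm and 0.15 rad, less where a joint would pass 70% of its speed; a pose out of reach is approached as far as the arm can. jaw is the opening from 0.0 (shut) to 1.0 (fully open), set as the call begins (left out keeps the last). The fingers move at their own pace and stop on an object; grip_force is the grip in N (left out, the last holds). Time passes only in rows, so rows that do not move let the fingers close. The tool returns the time, the measured TCP pose, the force, the opening and the grip force at its end. only (a regular expression) keeps the lines of the reply that match it, lines (a string "A,B") keeps lines A to B, and quiet returns only ok. No shift or turn number may pass 1 either way. Input that does not fit is refused with a message, and nothing moves.
- readout.sense(): the state, without advancing time (a new reading comes with each control period).
- cams.capture(name): name is "scene" or "top" or "wrist"; returns (picture, depth): 400x640x3 uint8, red, green, blue; 400x640 float32, mm along the optical axis (not along the pixel's ray), 0 where there is no reading.
- cams.calibration(name): a dict with "fx", "fy", "cx", "cy" (pixels), "distortion" ([k1, k2, p1, p2, k3] as OpenCV has them; the pictures are not rectified), "position" and "attitude" of the camera in the world. Camera axes: x right, y down, z forward; pixel columns grow to the right and rows downward; lengths in mm; the calibration is good to about 2 mm. A picture is of the moment at which its call begins: read the wrist's pose just before it. calibration takes no time and is no camera call; for the wrist camera it gives the pose at the moment of the call.
- order.finish_job(): hands the job in; it is judged then, once.
Trained networks look in the newest picture that a camera, given by its name, has taken for a name from the list of things; names that differ only in an ending like _2 or _b are one class to them, and where a whole thing is asked for, a point or a joint stands for the part that bears it (a point fixed in the world has none). Each returns a list of dicts, best first, with "p" (0 to 1); they miss things now and then, are a little off and sometimes report something else, mostly with a low value. They report only what shows in the picture. A call takes as long as a camera call. They do not tell look-alikes from the thing itself.
- cams.trace(target, camera): "pixels" (400x640 bool, what is visible of it) and "bbox" ([left, top, right, bottom] in pixels, round what is visible of it).
- cams.spot_point(target, camera): "uv" ([column, row] in pixels: a listed point, or the origin of a listed thing).
The state is a dict: "time_s": time; "joints": joint angles; "dq": joint speeds; "tau": joint torques, N m; "eef_pos": TCP position; "ee_rot": TCP orientation; "force": force on the tool from outside, world axes, zero at the start; "wrist_torque": the same for the moment, N m; "grip_width": opening from 0.0 (shut) to 1.0 (fully open); "grip_force": force on a finger pad.
Only numpy, scipy, OpenCV 4.12 (cv2) and the standard library are available. Lean on these libraries where they do the work, as an engineer would, in place of code of your own. Each camera call takes 0.05 s, during which the arm holds its last target. There are 200 camera calls.

## Working session

There is one attempt and no reset: what is moved stays moved. The work goes in short steps, Python scripts to look and compute and a tool call to move; the robot and the scene stay as the last step left them, time stands still between calls to the robot, and variables do not carry over. Pictures are saved under pics/ and viewed, at most 10 in all, crops included, and the job is handed in when it is done.

```bash
mkdir -p pics; cat > h.py <<'E'
import numpy as np, cv2
from scipy.spatial.transform import Rotation as R
from rig import readout, cams, order, ctrl
def rot(q): return R.from_quat([q[1],q[2],q[3],q[0]]).as_matrix()
def ray(c,uv):
    K=np.array([[c['fx'],0,c['cx']],[0,c['fy'],c['cy']],[0,0,1.]])
    n=cv2.undistortPoints(np.array([[uv]],float),K,np.array(c['distortion'],float))[0,0]
    return np.array([n[0],n[1],1.])
def Rc(c):
    a=np.array(c['attitude']); return rot(a) if a.size==4 else a
def at_z(c,uv,z):
    d=Rc(c)@ray(c,uv); p=np.array(c['position']); return p+d*(z-p[2])/d[2]
def at_depth(c,uv,dep): return np.array(c['position'])+Rc(c)@ray(c,uv)*dep
E
python3 - <<'E'
from h import *
s=readout.sense(); print(s['eef_pos'],s['ee_rot'],ctrl.tip_extent, s['force'])
for n in ['top','scene']:
    im,d=cams.capture(n); cv2.imwrite(f'pics/{n}0.png',im[:,:,::-1]); c=cams.calibration(n); print(n,c['position'],c['attitude'])
    for k in ['blue','yellow','green','red']:
        for r in cams.spot_point(k+'_top',n)[:3]:
            uv=r['uv']; u,v=int(round(uv[0])),int(round(uv[1]))
            dd=np.median(d[v-2:v+3,u-2:u+3]); print(n,k,round(r['p'],2),np.round(uv),im[v,u],np.round(at_z(c,uv,42)),np.round(at_depth(c,uv,dd)))
E
```

```text
[143.89758801 504.720178   303.31630913] [-2.45721965e-04  1.38450582e-01  9.90369106e-01 -6.39459813e-04] 72.6 [-0.23806099 -0.02119991 -0.28915201]
top [ 424.81865808    9.10829795 1071.87274057] [ 0.04736965 -0.70107296  0.71021355 -0.04300621]
top blue 0.62 [238. 232.] [ 98 150 221] [467. 227.  42.] [467. 227.  42.]
top yellow 0.48 [404. 158.] [226 227 131] [ 658. -211.   42.] [ 659. -211.   40.]
top yellow 0.32 [393. 242.] [111 186 130] [ 436. -174.   42.] [ 436. -175.   40.]
top green 0.68 [393. 240.] [114 199 136] [ 442. -175.   42.] [ 442. -175.   41.]
top green 0.47 [441. 243.] [109 195 130] [ 432. -298.   42.] [ 432. -298.   42.]
top red 0.54 [254. 173.] [226 100  94] [623. 186.  42.] [623. 186.  41.]
scene [1560.11873914 -329.60303648  983.29486671] [-0.34146849  0.73481468  0.53241876 -0.24490187]
scene blue 0.65 [410. 172.] [255 255 250] [482. 356.  42.] [445. 380.  10.]
scene blue 0.53 [372. 176.] [ 52 116 223] [462. 229.  42.] [461. 230.  40.]
scene yellow 0.52 [163. 259.] [151 150 132] [ 619. -436.   42.] [ 626. -435.   49.]
scene yellow 0.46 [245. 249.] [251 242  90] [ 652. -221.   42.] [ 653. -222.   43.]
scene yellow 0.44 [307. 195.] [187 184 173] [489.   5.  42.] [469.  11.  25.]
scene green 0.47 [202. 205.] [ 74 198 101] [ 433. -307.   42.] [ 432. -307.   41.]
scene green 0.44 [248. 196.] [ 71 157  85] [ 435. -169.   42.] [ 416. -166.   26.]
scene red 0.49 [327. 231.] [145 144 133] [654.  10.  42.] [637.  16.  24.]
scene red 0.47 [383. 212.] [243  80  73] [631. 192.  42.] [628. 194.  39.]
```

View pics/top0.png

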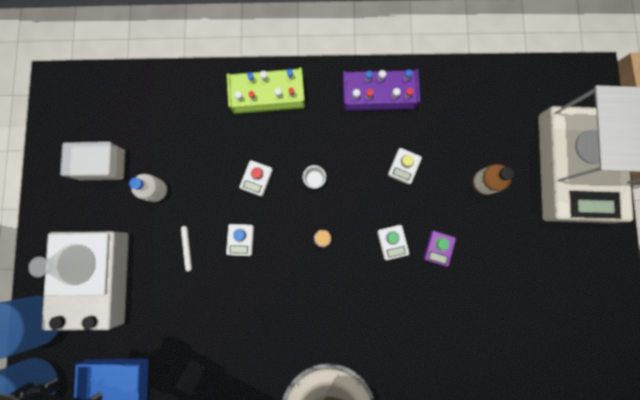

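View pics/scene0.png

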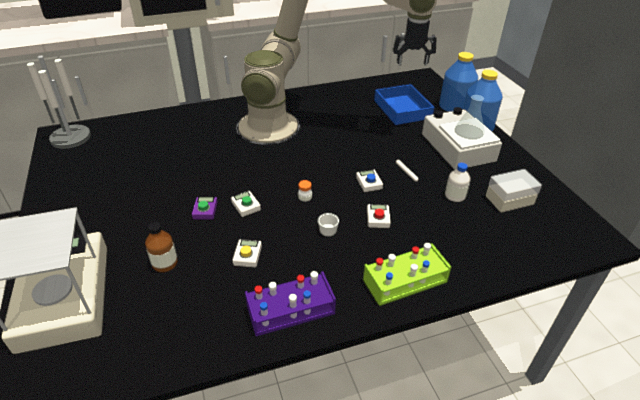

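The green candidates are the key at (393,240) on a white case and the one at (441,243) on a purple case. The white case matches timer_green and the purple one is the look-alike, so I'll confirm that in a crop and refine the key centres by colour.

```bash
cat >> h.py <<'E'
H={'blue':(100,120),'yellow':(22,36),'green':(50,80),'red':(0,8)}
def key(im,c,k,uv,r=14,z=42):
    h=cv2.cvtColor(im,cv2.COLOR_RGB2HSV); m=((h[...,0]>=H[k][0])&(h[...,0]<=H[k][1])&(h[...,1]>90)&(h[...,2]>90)).astype(np.uint8)
    w=np.zeros_like(m); u,v=map(int,uv); w[v-r:v+r,u-r:u+r]=1; m*=w
    n,_,st,ce=cv2.connectedComponentsWithStats(m)
    if n<2: return None
    i=1+np.argmax(st[1:,4]); return ce[i],st[i,2:5],at_z(c,ce[i],z)
E
python3 - <<'E'
from h import *
for n,P in [('top',dict(blue=(238,234),yellow=(406,160),green=(393,239),red=(256,173))),('scene',dict(blue=(371,177),yellow=(246,252),green=(246,201),red=(379,213)))]:
    im,d=cams.capture(n); c=cams.calibration(n)
    for k,uv in P.items():
        r=key(im,c,k,uv); print(n,k,*[np.round(x,1) for x in r] if r else [None])
    if n=='top': cv2.imwrite('pics/crop1.png',cv2.resize(im[130:280,220:470,::-1],None,fx=3.2,fy=3.2,interpolation=cv2.INTER_CUBIC))
s=readout.sense();M=rot(s['ee_rot']);print(np.round(M,3))
for n,p in dict(blue=(467,227),yellow=(658,-211),green=(440,-175)).items(): print(n, np.round(M.T@(np.array([*p,72.6+70])-s['eef_pos'])))
E
```

```text
top blue [238.9 234.8] [11 11 94] [459.8 225.5  42. ]
top yellow [407.  160.7] [11 10 82] [ 650.3 -219.2   42. ]
top green [392.6 237.5] [10 10 79] [ 447.6 -173.7   42. ]
top red [256.4 172.7] [11 11 88] [623.4 181.1  42. ]
scene blue [370.5 177.4] [ 8  8 59] [466.3 223.5  42. ]
scene yellow [245.5 250.8] [ 12  12 114] [ 657.7 -222.4   42. ]
scene green [246.3 199.8] [10  9 63] [ 451.7 -176.1   42. ]
scene red [378.9 213.3] [10 10 86] [631.1 178.9  42. ]
[[-0.962  0.274 -0.   ]
 [ 0.274  0.962 -0.   ]
 [ 0.    -0.    -1.   ]]
blue [-387. -179.  161.]
yellow [-691. -547.  161.]
green [-471. -573.  161.]
```

View pics/crop1.png

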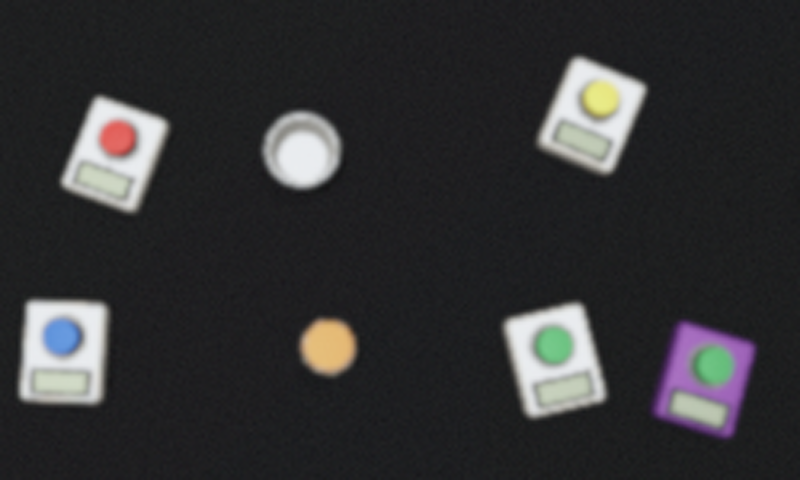

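The crop settles it: the white-case timer at crop (555,345), top-picture (393,238), is timer_green. The purple case at crop (715,365) is the look-alike. The others are blue (62,337), yellow (600,98) and red (118,138). Next I shut the fingers and move above blue, then refine with the wrist camera.

The rows are not in the units I measure in: shifts go in shares of 0.4 m and turns go in shares of pi rad. I convert before sending: -380 mm is -0.95, -182 mm is -0.455.

send_path --motion '[[[-0.95,-0.455,0],[0,0,0]],[[-0.95,-0.455,0],[0,0,0]],[[-0.95,-0.455,0],[0,0,0]],[[-0.95,-0.455,0],[0,0,0]],[[-0.95,-0.455,0],[0,0,0]],[[-0.95,-0.455,0],[0,0,0]],[[-0.95,-0.455,0],[0,0,0]],[[-0.95,-0.455,0],[0,0,0]]]' --jaw 0.0 --grip_force 20

```text
time_s: 1.4
eef_pos: [444.8, 238.1, 304.1]
ee_rot: [0.0, 0.139, 0.99, 0.0]
force: [0.9, 0.6, 0.6]
grip_width: -0.001
grip_force: 0.0
```

send_path --motion '[[[0,0,0.075],[0,0,0]],[[0,0,0.15],[0,0,0]],[[0,0,0.15],[0,0,0]],[[0,0,0.15],[0,0,0]]]'

```text
time_s: 1.8
eef_pos: [443.7, 240.0, 244.7]
ee_rot: [0.0, 0.138, 0.99, 0.0]
force: [0.4, -0.1, 0.2]
grip_width: 0.002
grip_force: 0.0
```

```bash
cat > look.py <<'E'
import sys
from h import *
k=sys.argv[1]; xy=np.array(sys.argv[2:4],float)
s=readout.sense(); c=cams.calibration('wrist'); im,d=cams.capture('wrist')
cv2.imwrite(f'pics/w_{k}_{s["time_s"]:.2f}.png',im[:,:,::-1]); print(s['time_s'],np.round(s['eef_pos'],1),np.round(s['force'],2),s['grip_width'])
# expected pixel
p=Rc(c).T@(np.array([*xy,42])-c['position']); uv=p[:2]/p[2]*[c['fx'],c['fy']]+[c['cx'],c['cy']]; print('expect',np.round(uv))
r=key(im,c,k,np.clip(uv,60,600),r=60) if 0<uv[0]<640 and 0<uv[1]<400 else None
if r:
    print(*[np.round(x,1) for x in r]); u,v=map(int,r[0]); print('depth pt',np.round(at_depth(c,r[0],np.median(d[v-3:v+4,u-3:u+4])),1)); xy=r[2][:2]
print('tool delta to hover z=52 tip:',np.round(rot(s['ee_rot']).T@(np.array([*xy,52+ctrl.tip_extent])-s['eef_pos']),1), 'tip',ctrl.tip_extent)
E
python3 look.py blue 460 225.5; ls pics
```

```text
1.8 [443.7 240.  244.7] [ 0.44 -0.09  0.16] 0.0015245002176119678
expect [311. 207.]
[310.9 197.6] [ 32  27 536] [451.3 227.9  42. ]
depth pt [451.  228.1  42.9]
tool delta to hover z=52 tip: [-10.6  -9.5 120.1] tip 72.6
crop1.png
scene0.png
top0.png
w_blue_1.80.png
```

View pics/w_blue_1.80.png

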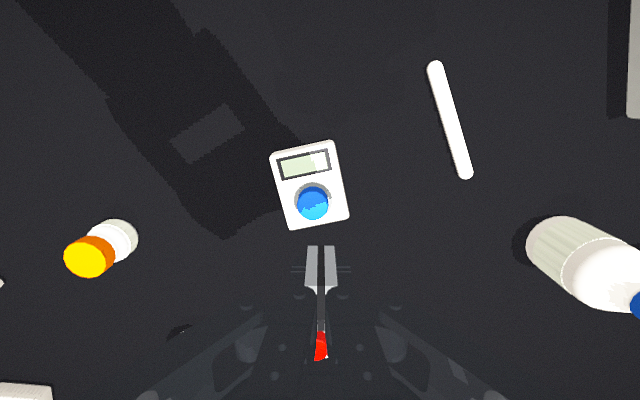

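The wrist view shows the blue key at about (313,203). Its sunlit half is cyan and fell outside my mask, so I'm widening the hue range.

```bash
sed -i "s/'blue':(100,120),'yellow':(22,36),'green':(50,80)/'blue':(88,125),'yellow':(20,40),'green':(40,88)/" h.py; python3 look.py blue 460 225.5; python3 -c "
from h import *
im,d=cams.capture('top');c=cams.calibration('top')
for k,uv in dict(yellow=(406,160),green=(393,239)).items(): print(k,key(im,c,k,uv))"
```

```text
1.85 [443.9 240.2 245.4] [0.56 0.7  0.14] -0.0023820583305131943
expect [311. 206.]
[311.9 202. ] [ 32  33 832] [456.5 227.9  42. ]
depth pt [456.2 227.9  42.7]
tool delta to hover z=52 tip: [-15.2  -8.5 120.8] tip 72.6
yellow (array([407.07317073, 160.59756098]), array([11, 10, 82], dtype=int32), array([ 650.46773721, -219.42869767,   42.        ]))
green (array([392.64556962, 237.53164557]), array([10, 10, 79], dtype=int32), array([ 447.58446885, -173.74965729,   42.        ]))
```

In the tool's units: 118 mm is 0.295, 110 mm is 0.275.

send_path --motion '[[[-0.04,-0.0225,0.1],[0,0,0]],[[-0.04,-0.0225,0.2],[0,0,0]],[[-0.04,-0.0225,0.275],[0,0,0]],[[-0.04,-0.0225,0.295],[0,0,0]],[[-0.04,-0.0225,0.295],[0,0,0]],[[-0.04,-0.0225,0.295],[0,0,0]]]'

```text
time_s: 2.55
eef_pos: [457.3, 227.1, 127.7]
ee_rot: [0.001, 0.138, 0.99, 0.001]
force: [1.1, 0.9, -0.2]
grip_width: -0.0
grip_force: 0.0
```

```bash
python3 look.py blue 457 227.5
```

```text
2.55 [457.3 227.1 127.7] [ 1.08  0.89 -0.24] -1.9484885138253936e-06
expect [322. 247.]
[321.8 235.4] [  52   41 1482] [450.4 229.3  42. ]
depth pt [450.1 229.4  42.5]
tool delta to hover z=52 tip: [7.3 0.2 3.1] tip 72.6
```

In the tool's units: 15 mm is 0.0375, 13 mm is 0.0325.

send_path --motion '[[[0,0,0.015],[0,0,0]],[[0,0,0.0275],[0,0,0]],[[0,0,0.0325],[0,0,0]],[[0,0,0.0375],[0,0,0]],[[0,0,0.0375],[0,0,0]]]'

```text
time_s: 3.1
eef_pos: [456.5, 226.7, 110.8]
ee_rot: [-0.0, 0.138, 0.99, -0.0]
force: [0.2, 0.8, 0.7]
grip_width: -0.001
grip_force: 0.0
```

send_path --motion '[[[0,0,0.005],[0,0,0]],[[0,0,0.01],[0,0,0]],[[0,0,0.01],[0,0,0]]]'

```text
time_s: 3.4
eef_pos: [456.4, 226.7, 106.7]
ee_rot: [-0.0, 0.138, 0.99, -0.0]
force: [-0.2, -0.7, 0.1]
grip_width: 0.001
grip_force: 0.0
```

```bash
python3 look.py blue 457 227.5; ls pics|grep w_
python3 - <<'E'
from h import *
import glob
f=sorted(glob.glob('pics/w_blue_*'))[-1]; cv2.imwrite('pics/wc.png',cv2.resize(cv2.imread(f)[130:330,190:450],None,fx=3,fy=3))
E
```

```text
3.4 [456.4 226.7 106.7] [-0.17 -0.73  0.15] 0.0005602725606634055
expect [324. 268.]
[325.1 244.5] [ 56  34 730] [444.5 231.9  42. ]
depth pt [448.1 230.9  34.8]
tool delta to hover z=52 tip: [ 12.9   1.7 -17.9] tip 72.6
w_blue_1.80.png
w_blue_1.85.png
w_blue_2.55.png
w_blue_3.40.png
```

View pics/wc.png

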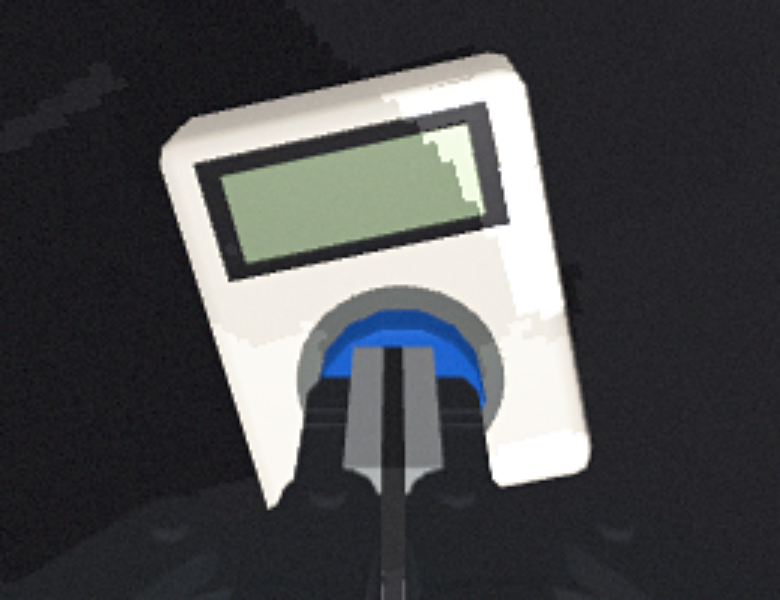

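The fingertips sit on the key, and depth puts the key top at 34.8 (it started at 42.5), so it's nearly fully down. I'll push into the cushion slightly to confirm, then retreat.

In the tool's units: 2.5 mm is 0.0063, 1.5 mm is 0.0038.

send_path --motion '[[[0,0,0.0038],[0,0,0]],[[0,0,0.0063],[0,0,0]],[[0,0,0.0063],[0,0,0]]]'

```text
time_s: 3.75
eef_pos: [456.4, 226.7, 104.6]
ee_rot: [-0.0, 0.138, 0.99, -0.0]
force: [-2.3, -0.7, 7.8]
grip_width: -0.002
grip_force: 3.5
```

In the tool's units: -145 mm is -0.3625, -105 mm is -0.2625.

send_path --motion '[[[0,0,-0.05],[0,0,0]],[[0,0,-0.15],[0,0,0]],[[0,0,-0.2625],[0,0,0]],[[0,0,-0.3625],[0,0,0]],[[0,0,-0.3625],[0,0,0]]]'

```text
time_s: 4.25
eef_pos: [457.9, 227.2, 254.2]
ee_rot: [0.004, 0.138, 0.99, 0.002]
force: [0.4, -0.9, 0.1]
grip_width: -0.004
grip_force: 0.0
```

send_path --motion '[[[-0.7725,-0.94,0],[0,0,0]],[[-0.7725,-0.94,0],[0,0,0]],[[-0.7725,-0.94,0],[0,0,0]],[[-0.7725,-0.94,0],[0,0,0]],[[-0.7725,-0.94,0],[0,0,0]],[[-0.7725,-0.94,0],[0,0,0]],[[-0.7725,-0.94,0],[0,0,0]],[[-0.7725,-0.94,0],[0,0,0]]]'

```text
time_s: 5.05
eef_pos: [616.2, -142.1, 248.1]
ee_rot: [-0.001, 0.139, 0.99, 0.0]
force: [0.4, 0.9, 0.7]
grip_width: -0.002
grip_force: 0.0
```

send_path --motion '[[[-0.135,-0.165,0],[0,0,0]],[[-0.135,-0.165,0],[0,0,0]],[[-0.135,-0.165,0],[0,0,0]],[[-0.135,-0.165,0],[0,0,0]]]'

```text
time_s: 5.45
eef_pos: [649.5, -218.6, 247.6]
ee_rot: [-0.001, 0.139, 0.99, 0.001]
force: [-0.2, 0.6, -0.5]
grip_width: 0.004
grip_force: 0.0
```

```bash
python3 look.py yellow 650 -219.4
```

```text
5.45 [ 649.5 -218.6  247.6] [-0.19  0.63 -0.51] 0.004432626463301481
expect [320. 187.]
[317.3 187. ] [ 32  33 853] [ 649.2 -222.    42. ]
depth pt [ 649.2 -222.    42.3]
tool delta to hover z=52 tip: [ -1.   -3.4 123. ] tip 72.6
```

In the tool's units: 122 mm is 0.305, 110 mm is 0.275.

send_path --motion '[[[-0.0025,-0.0075,0.1],[0,0,0]],[[-0.0025,-0.0075,0.2],[0,0,0]],[[-0.0025,-0.0075,0.275],[0,0,0]],[[-0.0025,-0.0075,0.305],[0,0,0]],[[-0.0025,-0.0075,0.305],[0,0,0]],[[-0.0025,-0.0075,0.305],[0,0,0]]]'

```text
time_s: 6.1
eef_pos: [650.5, -221.3, 129.3]
ee_rot: [0.001, 0.138, 0.99, -0.0]
force: [-0.3, -0.3, -0.1]
grip_width: 0.0
grip_force: 0.0
```

send_path --motion '[[[0,0,0.0125],[0,0,0]],[[0,0,0.0225],[0,0,0]],[[0,0,0.03],[0,0,0]],[[0,0,0.0375],[0,0,0]],[[0,0,0.0425],[0,0,0]],[[0,0,0.0425],[0,0,0]]]'

```text
time_s: 6.7
eef_pos: [649.9, -221.5, 110.3]
ee_rot: [0.0, 0.138, 0.99, 0.0]
force: [-0.4, -0.4, 0.4]
grip_width: -0.002
grip_force: 0.0
```

In the tool's units: 5.5 mm is 0.0138, 4 mm is 0.01.

send_path --motion '[[[0,0,0.005],[0,0,0]],[[0,0,0.01],[0,0,0]],[[0,0,0.0138],[0,0,0]],[[0,0,0.0138],[0,0,0]]]'

```text
time_s: 7.1
eef_pos: [650.0, -221.6, 105.2]
ee_rot: [0.0, 0.138, 0.99, -0.0]
force: [-1.9, 1.4, 5.5]
grip_width: -0.001
grip_force: 3.0
```

In the tool's units: -140 mm is -0.35, -105 mm is -0.2625.

send_path --motion '[[[0,0,-0.05],[0,0,0]],[[0,0,-0.15],[0,0,0]],[[0,0,-0.2625],[0,0,0]],[[0,0,-0.35],[0,0,0]],[[0,0,-0.35],[0,0,0]]]'

```text
time_s: 7.6
eef_pos: [651.0, -222.0, 250.6]
ee_rot: [0.005, 0.138, 0.99, -0.002]
force: [-0.2, -0.9, 0.6]
grip_width: 0.0
grip_force: 0.0
```

```bash
python3 look.py yellow 650 -221
```

```text
7.6 [ 651.  -222.   250.6] [-0.2  -0.87  0.61] 0.0003994083943036455
expect [322. 182.]
[321.1 179.7] [ 31  31 757] [ 647.9 -221.7   42. ]
depth pt [ 650.  -222.2   34.7]
tool delta to hover z=52 tip: [  4.2  -0.2 126. ] tip 72.6
```

send_path --motion '[[[0.52,-0.025,0],[0,0,0]],[[0.52,-0.025,0],[0,0,0]],[[0.52,-0.025,0],[0,0,0]],[[0.52,-0.025,0],[0,0,0]],[[0.52,-0.025,0],[0,0,0]],[[0.52,-0.025,0],[0,0,0]],[[0.52,-0.025,0],[0,0,0]]]'

```text
time_s: 8.35
eef_pos: [448.0, -174.6, 244.6]
ee_rot: [0.0, 0.139, 0.99, -0.0]
force: [0.9, -0.4, 0.1]
grip_width: 0.0
grip_force: 0.0
```

```bash
python3 look.py green 447.6 -173.7
```

```text
8.35 [ 448.  -174.6  244.6] [ 0.92 -0.39  0.09] 5.4376444233262625e-05
expect [322. 186.]
[319.2 183.6] [ 32  34 858] [ 444.6 -175.4   42. ]
depth pt [ 444.5 -175.4   42.3]
tool delta to hover z=52 tip: [  3.1  -1.8 120. ] tip 72.6
```

Yellow is latched: depth puts its key top at 34.7. Green's position from the wrist camera agrees with the top camera to about 3 mm.

In the tool's units: 118 mm is 0.295, 108 mm is 0.27.

send_path --motion '[[[0.005,-0.0025,0.1],[0,0,0]],[[0.005,-0.0025,0.2],[0,0,0]],[[0.005,-0.0025,0.27],[0,0,0]],[[0.005,-0.0025,0.295],[0,0,0]],[[0.005,-0.0025,0.295],[0,0,0]],[[0.005,-0.0025,0.295],[0,0,0]]]'

```text
time_s: 9.0
eef_pos: [445.8, -175.0, 127.8]
ee_rot: [0.001, 0.138, 0.99, -0.0]
force: [0.2, -0.4, -1.5]
grip_width: 0.001
grip_force: 0.0
```

send_path --motion '[[[0,0,0.0125],[0,0,0]],[[0,0,0.0225],[0,0,0]],[[0,0,0.03],[0,0,0]],[[0,0,0.0375],[0,0,0]],[[0,0,0.0425],[0,0,0]],[[0,0,0.0425],[0,0,0]]]'

```text
time_s: 9.6
eef_pos: [444.9, -174.5, 109.7]
ee_rot: [-0.0, 0.138, 0.99, -0.0]
force: [1.3, 0.1, 1.4]
grip_width: 0.002
grip_force: 0.0
```

In the tool's units: 5.2 mm is 0.013, 4 mm is 0.01.

send_path --motion '[[[0,0,0.005],[0,0,0]],[[0,0,0.01],[0,0,0]],[[0,0,0.013],[0,0,0]],[[0,0,0.013],[0,0,0]]]'

```text
time_s: 10.0
eef_pos: [445.0, -174.6, 104.9]
ee_rot: [0.0, 0.138, 0.99, -0.0]
force: [-1.1, 0.5, 6.6]
grip_width: 0.002
grip_force: 3.3
```

send_path --motion '[[[0,0,-0.05],[0,0,0]],[[0,0,-0.15],[0,0,0]],[[0,0,-0.2625],[0,0,0]],[[0,0,-0.35],[0,0,0]],[[0,0,-0.35],[0,0,0]],[[0,0,-0.35],[0,0,0]]]'

```text
time_s: 10.6
eef_pos: [444.8, -174.5, 244.6]
ee_rot: [0.0, 0.138, 0.99, -0.0]
force: [-0.4, 1.0, -0.9]
grip_width: -0.002
grip_force: 0.0
```

```bash
python3 look.py green 445 -175
python3 - <<'E'
from h import *
for n,P in [('scene',dict(blue=(371,177),yellow=(246,252),green=(246,201),red=(379,213)))]:
    im,d=cams.capture(n); c=cams.calibration(n); cv2.imwrite('pics/end.png',im[:,:,::-1])
    for k,uv in P.items():
        r=key(im,c,k,uv)
        if r: u,v=map(int,r[0]); print(k,np.round(at_depth(c,r[0],np.median(d[v-1:v+2,u-1:u+2])),1))
E
```

```text
10.6 [ 444.8 -174.5  244.6] [-0.41  0.96 -0.93] -0.002265230169107863
expect [321. 187.]
[320.1 185.2] [ 31  31 765] [ 443.2 -175.    42. ]
depth pt [ 445.4 -175.7   34.4]
tool delta to hover z=52 tip: [  1.5  -1.  120. ] tip 72.6
blue [457.6 228.   30.2]
yellow [ 655.7 -222.2   34.8]
green [ 448.3 -176.2   32.8]
red [631.2 178.9  42.1]
```

View pics/end.png

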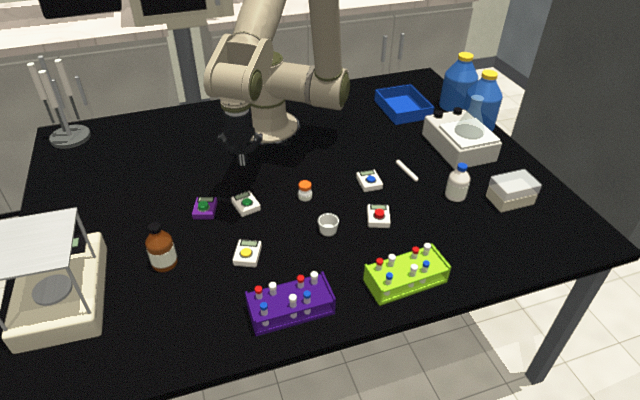

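The final scene picture shows every timer where it stood: blue (370,178), yellow (246,253), green (246,203), red (379,214). The three keys are low, red is still up at 42 mm, and the arm is clear of everything.

```bash
python3 -c "
from rig import order; print(order.finish_job())"
```

```text
the job is handed in; nothing more can be done
None
```

I pressed the blue, yellow and green keys fully down in that order, with the highest force reading 7.8 N, left the red key up and everything else in place, and handed the job in at about 11 s; no verdict was shown.

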